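# Load a section slide into the spring-arm holder of a measuring stage

### The job

Load the slide that carries the rectangular potted block into the slide holder on the measuring stage: with the end of the slide draw back the curved spring arm, set the slide down flat and gently against the long fixed edge, then ease it back against the end stop without letting the arm snap, and let go so that the arm holds it there. Do not force the slide or the arm, and leave everything else on the bench as it is.

Things in the scene. Friction and masses are not known exactly. Their poses are not given: they have to be found in the camera images.
- stage: Manual XY measuring stage, fixed to the bench: white base, black top plate 140 (x) x 170 (y) mm, its flat top 50 mm above the bench; micrometer heads stick out of its -x and +y sides below the top. Origin: centre of its underside; its x points from its open front to its back. On the top lies the slide holder: a flat aluminium L 4 mm high, square to the stage, with a curved steel spring arm.
- fence (a point): Nominal place of the L's long fixed edge (fence), at top-plate height, stage x +25, y 0 mm; axes as the stage. The edge faces -x, runs from y -34 to +50 mm; bar 12 mm deep. The whole holder (fence, end stop, arm) rides on a fore-and-aft carriage left up to 10 mm either way along x: this is NOT measured, so find the fence by touch or sight. The carriage stays put under the loads of this job.
- end_stop (a point): On the L's end stop, at top-plate height, stage x 0, y +38 mm; axes as the stage. Its face looks to -y; it is 12 mm wide (y) and reaches 44 mm forward of the fence; like the fence it may lie up to 10 mm off along x, but not along y.
- seat (a point): Centre of the underside of a properly loaded slide (nominal; up to 10 mm off along x with the carriage), on the top plate at stage x 0, y 0, z 50 mm; axes as the stage. The slide lies flat with its 76 mm sides along y, one against the fence, and one end against the end stop. Slid along lightly pressed down, it rubs on plate and nose with up to 7 N.
- clip (a joint): Spring arm, rad. Its round upright nose, 10 mm across, 1 to 13 mm above the top plate, is 47 mm from its pin (stage x +36, y -50 mm, nominal). 0: free, nose face at y -29, x -9 mm, in the slide's way; grows as the nose is drawn to -y; 0.20: on a loaded slide's end (y -38 mm); 0.46: hard limit (y -51 mm). Its spring always pushes back (nose: 2 N free, 4.4 N loaded, 7.5 N at the limit); nothing keeps it open.
- slide: The slide to load: aluminium plate 50 (x) x 76 (y) x 6 mm with a RECTANGULAR grey potted block 22 (x) x 36 (y) x 24 mm on its centre; about 85 g, 30 mm high in all. Origin: centre of its underside; z up. It may go in either way round. Grip it across the block's 22 mm with the fingertips above the plate, so that they clear the holder.
- slide_mid (a point): Centre of the slide to load, half-way up (15 mm above its underside, inside the potted block); axes as slide.
- round_slide: A second slide with the same plate but a ROUND potted puck 29 mm across and 18 mm high. To be left where it is. Origin: centre of its underside.
- part_a: Bystander: a small cylindrical component standing upright, 18 mm across, 34 mm high, origin at the centre of its underside.
- part_b: Bystander: another such component.
- caliper: Bystander: digital caliper lying flat, 215 mm long along its x, jaws 42 mm to its -y near the -x end, 12 mm high; origin under the beam.
- solvent_bottle: Bystander: white dispenser bottle, 62 mm across, 150 mm high, origin at the centre of its underside.
- tweezers: Bystander: steel tweezers lying flat, 125 mm long, 6 mm high.
- loupe: Bystander: black eye loupe, 38 mm across, 30 mm high.
Not all that is in view belongs to the job. Leave any blue look-alike of the slide alone.

How it is judged:
On the way:
1. the slide pushes the spring arm back to beyond where it stands on a loaded slide (value of joint clip above 0.2158 rad and contact force between slide and clip above 0.5 N), for 0.2 s.
At the end, for the whole second after the job is handed in: The slide with the rectangular block lies flat on the stage's top face (within 2 mm of height and 0.04 rad), its long side within 2 mm of the fence and its end within 2 mm of the end stop (0.04 rad in line), upright, at rest and released, with the spring arm's nose pressing on its other end (((x of holder_c0 in the frame of slide between 0.029 and 0.033 m and y of holder_c1 in the frame of slide between 0.042 and 0.046 m) or (x of holder_c0 in the frame of slide between -0.033 and -0.029 m and y of holder_c1 in the frame of slide between -0.046 and -0.042 m)) and angle between the x axis of slide and the x axis of stage, either way round below 0.04 rad and angle between slide's own z axis and vertical below 0.04 rad and z of slide_mid in the frame of stage between 0.0625 and 0.067 m and value of joint clip between 0.15 and 0.25 rad and contact force between slide and clip above 0.5 N and linear speed of slide below 0.01 m/s); the robot touches nothing.
It fails at once if the slide is pressed on the fence or the end stop with more than 18 N (contact force between slide and holder_c0 above 18 N or contact force between slide and holder_c1 above 18 N).
It fails at once if the spring arm is forced: more than 18 N between it and the slide, or between it and the robot (contact force between slide and clip above 18 N or contact force between clip and the arm above 18 N or contact force between clip and the fingers above 18 N).
It fails at once if the spring arm snaps: it flies back faster than 1 rad/s (about 47 mm/s at its nose) while still more than 1.5 mm short of a loaded slide's end (value of joint clip above 0.2258 rad and velocity of joint clip below -1 rad/s).
It fails at once if a bystander is moved by more than 15 mm (distance of any of round_slide, part_a, part_b, caliper, solvent_bottle, tweezers, loupe from where it was at the start of the episode above 0.015 m).
It also fails if it takes over 64 s, if anything falls off the work surface, if the arm or the gripper's body presses on something with over 40 N, if the wrist force passes 120 N, or if a joint passes its speed limit or range.

### The arm

A 7-joint arm with a two-finger parallel gripper is mounted at the origin on the work surface. World frame = base frame: x ahead of the robot, y to its left, z up, the work surface at z = 0. Lengths are in m, angles in rad, forces in N, time in s.
With the tool pointing down it reaches from about 0.4 to 0.85 m from the base axis. Payload 10.4 kg.
Tool frame: the origin (TCP) lies at the very end of the fingers, on their centre line; the grasp point (between the pads) lies 19 mm behind it; z points along the fingers, y is the line along which they close (so a half turn about z gives the same grasp; the last joint's range is limited). The gripper opens to 87 mm and grips with 3 to 60 N. Pads are 19 mm wide; open, the fingers measure 117 mm over their backs; the gripper's body (75 mm by 190 mm) begins 51 mm behind the grasp point.
Start: joints at [-1.166, 0.332, -0.065, 1.46, 0.022, 1.35, -0.088], TCP at [0.259, 0.569, 0.223] pointing down, gripper open.
Joint ranges: [-2.6, 2.6], [-0.5, 2.12], [-1.47, 1.34], [0.16, 2.42], [-1.27, 4.41], [0.06, 2.06], [-2.6, 2.6]. Speed limits (rad/s): [2.22, 2.22, 2.79, 2.79, 3.14, 3.14, 3.14].

### API

Orientations are given as a unit quaternion [x, y, z, w].
In Python, from bench import * gives the robot as it stands.
- The arm moves only by the tool step_arm, never from a script. Its arguments are lists of equal length, an entry for each row: "delta_pos": the shift along the world's x, y, z in units of 25 mm (1.0 is 25 mm), a list of three; "turn": the turn about the world's z in units of 0.12 rad (1.0 is 0.12 rad). In form: {"delta_pos": [[tx, ty, tz], ...], "turn": [turn, ...]}. A call has 1 to 12 rows; each row shifts and turns the commanded pose from where the row before left it; what a row does not reach is not made up. A row lasts 1/10 s, in which the tool goes at most 50 mm and 8.59 degrees, less where a joint would pass 70% of its speed; a pose out of reach is approached as far as the arm can. A call with a number of a shift or a turn outside -1 to 1 is refused whole. A call with a gripper value outside its range is refused whole. "grip" is the closure, from 0 (fully open) to 1 (shut), set as the call begins (left out, the last holds). The fingers move at their own pace and stop on an object; "newtons" is the grip in N (left out, the last holds). Time passes only in rows, so rows that do not move let the fingers close. It gives the time, the measured TCP pose, the force, the opening and the grip force at its end, in the units of the state.
- read_state(): the state, without advancing time (a new reading comes with each control period).
- camera(name): name is "scene" or "top"; returns a dict with "image" (400x640x3 uint8, red, green, blue), "z_map" (400x640 float32, m along the optical axis (not along the pixel's ray), 0 where there is no reading), "mtx" (3x3 intrinsics, pixels), "dist" ([k1, k2, p1, p2, k3] as OpenCV has them; the pictures are not rectified), "view" (4x4, takes a point from world to camera coordinates). Camera axes: x right, y up, looking along -z (the intrinsics and any distortion apply to the point x, -y, -z); pixel columns grow to the right and rows downward; lengths in m; the calibration is good to about 2 mm. A picture is of the moment at which its call begins.
- close_job(): hands the job in; it is judged then, once.
The state is a dict: "time": time; "joint_positions": joint angles; "joint_vel": joint speeds; "joint_torque": joint torques, N m; "ee_pos": TCP position; "eef_rot": TCP orientation; "ft_force": force on the tool from outside, world axes, zero at the start; "torque": the same for the moment, N m; "width": finger opening in m; "grip_force": force on a finger pad.
Only numpy, scipy, OpenCV 4.12 (cv2) and the standard library are available. Lean on these libraries where they do the work, as an engineer would, in place of code of your own. Each camera call takes 0.05 s, during which the arm holds its last target. There are 200 camera calls.

## Working session

There is one attempt and no reset: what is moved stays moved. The work goes in short steps, Python scripts to look and compute and a tool call to move; the robot and the scene stay as the last step left them, time stands still between calls to the robot, and variables do not carry over. Pictures are saved under pics/ and viewed, at most 10 in all, crops included, and the job is handed in when it is done.

Besides the shell and the picture viewer there is one more tool, called as a command line: name --pt "numbers of a row" for each row, then --argument value for the rest. step_arm: Moves the arm, as the interface text tells. Shifts and turns lie within -1 to 1; 1 stands for 25 mm of shift or 0.12 rad of turn. Its arguments: {"type":"object","properties":{"delta_pos":{"type":"array"},"turn":{"type":"array"},"grip":{"type":"number"},"newtons":{"type":"number"}},"required":["delta_pos","turn"]}

```bash
ls; mkdir -p pics; cat > h.py <<'E'
from bench import *
import numpy as np, cv2
def world(c,u,v,z=None):
    """pixels -> world, by depth map or on plane z"""
    p=cv2.undistortPoints(np.array([[[u,v]]],float),c["mtx"],np.array(c["dist"]))[0,0]
    T=np.linalg.inv(np.array(c["view"])); d=np.array([p[0],-p[1],-1.])
    if z is None: s=c["z_map"][int(round(v)),int(round(u))]
    else: s=(z-T[2,3])/(T[:3,:3]@d)[2]
    return T[:3,:3]@(d*s)+T[:3,3]
E
python3 - <<'E'
from h import *
for n in("scene","top"):
    c=camera(n);cv2.imwrite(f"pics/{n}0.png",c["image"][:,:,::-1]);np.savez(f"{n}0.npz",**c)
    print(n,np.linalg.inv(c["view"]).round(3),c["mtx"],c["dist"])
print(read_state())
E
```

```text
pics
scene [[ 0.027 -0.672  0.74   1.539]
 [ 1.     0.011 -0.026 -0.06 ]
 [ 0.009  0.741  0.672  0.992]
 [ 0.     0.     0.     1.   ]] [[501.77277032   0.         325.32857473]
 [  0.         501.77277032 207.65147306]
 [  0.           0.           1.        ]] [-0.06678339  0.          0.          0.          0.        ]
top [[ 1.400e-02  9.980e-01 -5.800e-02  4.400e-01]
 [-1.000e+00  1.400e-02 -0.000e+00 -6.000e-03]
 [ 1.000e-03  5.800e-02  9.980e-01  1.075e+00]
 [ 0.000e+00  0.000e+00  0.000e+00  1.000e+00]] [[382.90171848   0.         327.55983202]
 [  0.         382.90171848 196.75090738]
 [  0.           0.           1.        ]] [0.01983978 0.         0.         0.         0.        ]
{'time': 0.1, 'joint_positions': array([-1.16560914,  0.33280233, -0.0647081 ,  1.46084021,  0.02159678,
        1.34989721, -0.08849359]), 'joint_vel': array([-1.10462100e-03, -1.44177414e-03,  1.88435800e-04, -2.22354021e-03,
        2.47464821e-05, -1.59564310e-04, -5.97232726e-04]), 'joint_torque': array([ 6.96362949e-04, -6.24549079e+01,  2.38765148e-02, -3.90706909e+01,
       -6.15205080e-02,  3.67706444e-02,  5.98397150e-05]), 'ee_pos': array([0.2591433 , 0.56837168, 0.22184566]), 'eef_rot': array([ 2.12250584e-01,  9.77215073e-01, -6.16474130e-04, -1.08197819e-04]), 'ft_force': array([-0.64530237,  0.2489718 ,  0.22104895]), 'torque': array([-0.00857859, -0.00744853, -0.03077737]), 'grip_force': 0.0, 'width': 0.08703339869107847}
```

View pics/top0.png

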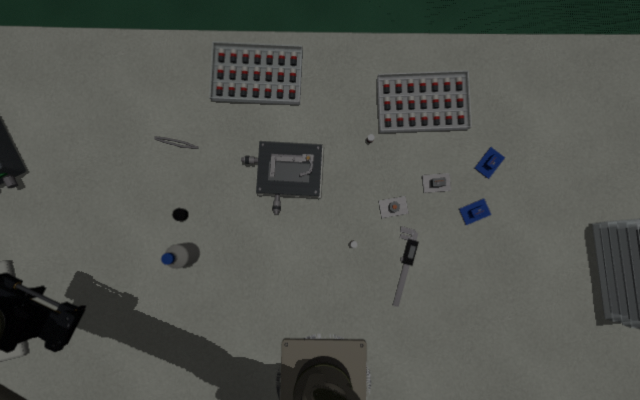

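View pics/scene0.png

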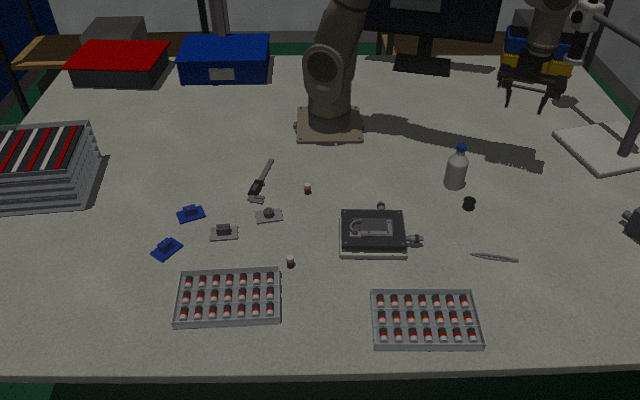

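The top view shows the stage at about (290,170), with the fence on the far side and the spring arm at about (308,165). The rectangular-block slide is at (435,183) and the round one at (393,207). I'll zoom in on the stage and the slide.

```bash
python3 - <<'E'
from h import *
t=dict(np.load("top0.npz"));s=dict(np.load("scene0.npz"))
R=lambda im,x,y,w,h,k:cv2.resize(im[y:y+h,x:x+w,::-1],None,fx=k,fy=k,interpolation=cv2.INTER_CUBIC)
a=R(t["image"],240,130,100,75,5);b=R(t["image"],410,155,60,75,5)
cv2.imwrite("pics/crop1.png",cv2.convertScaleAbs(np.hstack([a,b]),alpha=1.5))
# plate mask of slide in top view; bright low-saturation
im=t["image"].astype(int)
for (u0,v0,u1,v1) in[(415,165,455,200),(250,135,330,205)]:
    print(im[v0:v1:3,u0:u1:3].mean(2).astype(int) if u0>400 else '')
g=t["z_map"]
T=np.array([[world(t,u,v)[2]*1000 for u in range(417,455,2)] for v in range(168,198,2)]);print(T.round().astype(int))
T=np.array([[world(t,u,v)[2]*1000 for u in range(252,330,3)] for v in range(136,204,3)]);print(T.round().astype(int))
E
```

```text
[[ 97  96  98  97  98  96  94  96  97  96  94  96  95  97]
 [ 97  97  97  96  96  96  97  97  97  96  96  96  97  98]
 [ 98  98  98  99  97  98  97  97  95  97  95  96  94  98]
 [ 98  99  98  88  91  99 105 102  93  99 100 101  95  94]
 [ 96  98  64 104 105 103 101  99  98  84  91 100  93  95]
 [ 97 100  93 106 106  50  60  66  67  65  72  99  94  96]
 [ 97  97  94 105 105  34  61  64  74  66  73 101  92  97]
 [ 97  97  95  99 105  38  36  43  49  66  89  98  94  95]
 [ 97  97  97  93 104 102 101 101 100  99  99  98  96  94]
 [ 96  96  97  87  90  83  98  94  88  86  94  94  94  94]
 [ 95  97  95  95  96  97  94  96  97  96  99  96  94  94]
 [ 97  94  95  97  95  96  96  95  96  97  96  93  94  95]]

[[  -1   -5   -1    1    0    1   -2    0    2    1   -2    1    3    0
    -2    0   -2    3   -1]
 [   1    2    2    2   -1   -2    1    3    1    0    2   -1   -6    2
     0   -3    2    2    1]
 [   0   -3    1   -2    2    0   -1   -1   -3   -1   -3    1    3   -1
     2    4    2    1    1]
 [   3    3    1    0   -1    1    7   10    6    6    7    7    4   12
     5    6    2  
[... 3516 characters left out ...]
 53   47   20    2   -1]
 [  -2   -1   53   48   52   51   50   52   50   51   51   49   51   50
    50   48   50   50   47   51   47   52   53   17    4    2]
 [  -3    3   19   22   28   26   23   44   51   51   47   49   51   51
    49   50   52   56   53   50   52   51   54   18    1   -1]
 [  -2   -1   -1    6    1    4    2    0   40   33    8   20   21   19
    23   23   22   21   25   25   23   21   20   -1    3    1]
 [  -1    2    0    6    1    0    1    1   34   31    5   -1    0    2
    -1   -3   -1    1    1    2    5   -2    4    0   -1    1]
 [   4    2   -1    1    1    1    1   38   42   31    3    0    0    1
     0    0    0    2    1    4   -2    1    1   -1   -2   -2]]
```

View pics/crop1.png

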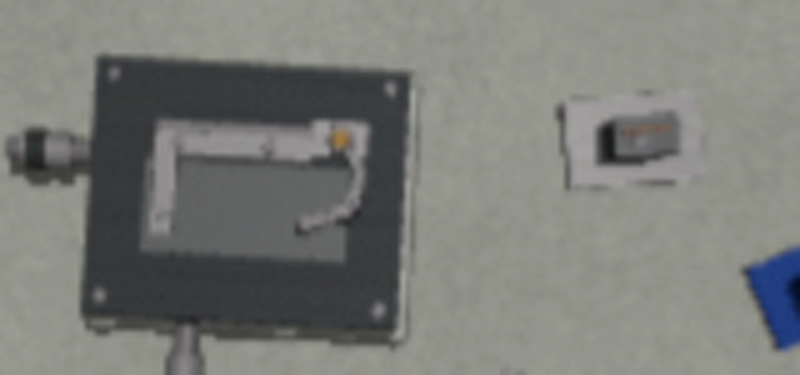

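The crop shows the holder L inside the plate, turned slightly, with the fence along the top, the end stop on the left and the nose near crop (303,226). The slide is nearly square to it. Next I'll measure both.

```bash
cat > meas.py <<'E'
from h import *
def blob(c,mask,z,box):
    """largest contour of mask in box -> minAreaRect on plane z (m): centre, size, angle of long side"""
    u0,v0,u1,v1=box; m=np.zeros(mask.shape,np.uint8); m[v0:v1,u0:u1]=mask[v0:v1,u0:u1]
    m=cv2.morphologyEx(m,cv2.MORPH_CLOSE,np.ones((3,3)))
    k=max(cv2.findContours(m,cv2.RETR_EXTERNAL,cv2.CHAIN_APPROX_NONE)[0],key=cv2.contourArea)[:,0]
    P=np.array([world(c,u,v,z)[:2] for u,v in k],np.float32)
    (x,y),(w,h),a=cv2.minAreaRect(P*1000)
    if w<h: w,h,a=h,w,a+90
    return np.array([x,y,w,h,a,np.hypot(w,h)]).round(1)
def zworld(c,box):
    u0,v0,u1,v1=box
    V,U=np.mgrid[v0:v1,u0:u1]
    return np.array([[world(c,u,v) for u in range(u0,u1)] for v in range(v0,v1)])
E
python3 - <<'E'
from meas import *
for n,bs,bl in(("top",(250,135,330,202),(417,165,455,200)),("scene",(335,203,410,255),(200,215,245,245))):
    c=dict(np.load(n+"0.npz"))
    H=np.zeros((400,640)); 
    for b in(bs,bl): H[b[1]:b[3],b[0]:b[2]]=zworld(c,b)[:,:,2]
    ok=H<.9
    print(n,"stage",blob(c,((H>.04)&ok).astype(np.uint8),.05,bs))
    print("block",blob(c,((H>.024)&ok).astype(np.uint8),.03,bl))
    g=c["image"].mean(2)
    P=zworld(c,bl); m=(P[:,:,2]>.024)&(P[:,:,2]<.06); print("block mean",P[m].mean(0),m.sum())
    m=(P[:,:,2]>.0042)&(P[:,:,2]<.06)
    print("slide",blob(c,((H>.004)&ok).astype(np.uint8),.006,bl))
t=dict(np.load("top0.npz"))
im=t["image"].astype(int)[135:202,250:330].mean(2).astype(int)
np.set_printoptions(linewidth=250)
print(im[15:50,15:75:2])
E
```

```text
top stage [576.   99.7 170.2 140.6  87.6 220.8]
block [ 546.5 -307.6   37.4   21.8   96.    43.3]
block mean [ 0.54617704 -0.30744865  0.03035183] 110
slide [ 543.8 -311.8   92.1   69.6   95.6  115.4]
scene stage [571.9 102.1 178.  171.  178.6 246.8]
block [ 552.4 -307.1   35.5   27.3   96.5   44.8]
block mean [ 0.55016097 -0.30796997  0.02812909] 91
slide [ 545.5 -308.3   76.1   62.9   94.5   98.8]
[[38 37 38 ... 41 50 87]
 [37 38 37 ... 40 51 85]
 [37 38 38 ... 42 61 85]
 ...
 [36 38 38 ... 47 92 93]
 [37 36 37 ... 47 91 93]
 [36 37 36 ... 52 92 93]]
```

```bash
cat >> meas.py <<'E'
def sample(c,pts):
    T=np.array(c["view"]); q=(T[:3,:3]@np.array(pts).T).T+T[:3,3]; q=q/-q[:,2:]
    q=np.c_[q[:,0],-q[:,1],np.ones(len(q))]
    uv=cv2.projectPoints(q,np.zeros(3),np.zeros(3),c["mtx"],np.array(c["dist"]))[0][:,0].astype(np.float32)
    return cv2.remap(c["image"].mean(2).astype(np.float32),uv[:,0],uv[:,1],cv2.INTER_LINEAR)[:,0]
E
python3 - <<'E'
from meas import *
c=dict(np.load("top0.npz")); np.set_printoptions(linewidth=200,suppress=True)
S=np.array([.576,.0997]);a=np.radians(-2.4);X=np.array([np.cos(a),np.sin(a)]);Y=np.array([-X[1],X[0]])
xs=np.arange(10,50,1)
for y0,y1 in((-20,0),(5,28)):
    prof=np.mean([sample(c,[np.r_[S+X*x/1e3+Y*y/1e3,.054] for x in xs]) for y in range(y0,y1,2)],0)
    print("x",np.c_[xs,prof.round()].astype(int).tolist())
ys=np.arange(20,60,1)
prof=np.mean([sample(c,[np.r_[S+X*x/1e3+Y*y/1e3,.054] for y in ys]) for x in range(-8,12,2)],0)
print("y",np.c_[ys,prof.round()].astype(int).tolist())
# slide plate edges, yaw check, around block centre
from itertools import product
for deg in (4,5,6,7):
    a=np.radians(deg);X2=np.array([np.cos(a),np.sin(a)]);Y2=np.array([-X2[1],X2[0]]);B=np.array([.5465,-.3076])
    r=[]
    for lo,hi in ((-45,-30),(-45,30)): pass
    xs=np.arange(-32,33)
    p=np.mean([sample(c,[np.r_[B+X2*x/1e3+Y2*y/1e3,.03] for x in xs]) for y in range(-14,15,2)],0);g=np.abs(np.diff(p))
    print(deg,[(int(i-32),round(float(g[i]),1)) for i in np.argsort(-g)[:6]])
E
```

```text
x [[10, 66], [11, 64], [12, 63], [13, 61], [14, 58], [15, 56], [16, 56], [17, 63], [18, 70], [19, 76], [20, 81], [21, 86], [22, 87], [23, 89], [24, 90], [25, 92], [26, 93], [27, 94], [28, 93], [29, 93], [30, 90], [31, 88], [32, 85], [33, 80], [34, 76], [35, 69], [36, 60], [37, 50], [38, 44], [39, 41], [40, 39], [41, 39], [42, 39], [43, 39], [44, 39], [45, 39], [46, 40], [47, 40], [48, 40], [49, 40]]
x [[10, 64], [11, 63], [12, 61], [13, 58], [14, 54], [15, 54], [16, 56], [17, 61], [18, 71], [19, 83], [20, 91], [21, 94], [22, 95], [23, 96], [24, 96], [25, 96], [26, 96], [27, 95], [28, 94], [29, 90], [30, 87], [31, 84], [32, 81], [33, 78], [34, 71], [35, 64], [36, 57], [37, 50], [38, 44], [39, 40], [40, 39], [41, 38], [42, 38], [43, 38], [44, 38], [45, 39], [46, 39], [47, 39], [48, 39], [49, 39]]
y [[20, 65], [21, 65], [22, 65], [23, 65], [24, 64], [25, 64], [26, 64], [27, 65], [28, 65], [29, 65], [30, 65], [31, 65], [32, 65], [33, 64], [34, 64], [35, 64], [36, 65], [37, 67], [38, 76], [39, 86], [40, 92], [41, 94], [42, 95], [43, 95], [44, 95], [45, 94], [46, 93], [47, 92], [48, 87], [49, 79], [50, 70], [51, 66], [52, 63], [53, 60], [54, 54], [55, 47], [56, 43], [57, 40], [58, 38], [59, 38]]
4 [(-16, 10.9), (-17, 9.6), (-15, 8.4), (-25, 6.3), (-26, 6.2), (11, 6.1)]
5 [(-16, 11.2), (-15, 9.2), (-17, 9.2), (11, 6.3), (-25, 6.1), (-26, 6.0)]
6 [(-16, 11.4), (-15, 10.0), (-17, 8.9), (11, 6.3), (-14, 6.2), (-26, 6.0)]
7 [(-16, 11.5), (-15, 10.4), (-17, 8.4), (-14, 6.9), (11, 6.5), (-26, 5.9)]
```

step_arm --pt "0.9 -1 0" --pt "0.9 -1 0" --pt "0.9 -1 0" --pt "0.9 -1 0" --pt "0.9 -1 0" --pt "0.9 -1 0" --pt "0.9 -1 0" --pt "0.9 -1 0" --pt "0.9 -1 0" --pt "0.9 -1 0" --pt "0.9 -1 0" --pt "0.9 -1 0" --turn '[-0.7,-0.7,-0.7,-0.7,-0.7,-0.7,-0.7,-0.7,-0.7,-0.7,-0.7,-0.7]' --grip 0.2

```text
time: 1.3
ee_pos: [0.5299, 0.2675, 0.2223]
eef_rot: [0.659, 0.752, -0.0, -0.0]
ft_force: [0.6, 0.2, -0.3]
width: 0.0696
grip_force: 0.0
```

step_arm --pt "0 -1 0" --pt "0 -1 0" --pt "0 -1 0" --pt "0 -1 0" --pt "0 -1 0" --pt "0 -1 0" --pt "0 -1 0" --pt "0 -1 0" --pt "0 -1 0" --pt "0 -1 0" --pt "0 -1 0" --pt "0 -1 0" --turn '[0,0,0,0,0,0,0,0,0,0,0,0]'

```text
time: 2.5
ee_pos: [0.5289, -0.0323, 0.2223]
eef_rot: [0.658, 0.753, -0.0, -0.0]
ft_force: [0.3, -0.8, 0.1]
width: 0.0698
grip_force: 0.0
```

step_arm --pt "0 -1 0" --pt "0 -1 0" --pt "0 -1 0" --pt "0 -1 0" --pt "0 -1 0" --pt "0 -1 0" --pt "0 -1 0" --pt "0 -1 0" --pt "0 -1 0" --pt "0 -1 -0.5" --pt "0 -1 -1" --pt "0 0 -0.5" --turn '[0,0,0,0,0,0,0,0,0,0,0,0]'

```text
time: 3.7
ee_pos: [0.5272, -0.3095, 0.1704]
eef_rot: [0.659, 0.752, -0.001, -0.001]
ft_force: [-0.5, 0.1, 0.5]
width: 0.07
grip_force: 0.0
```

```bash
cat > st.py <<'E'
from h import *
from scipy.spatial.transform import Rotation as R
def show():
    s=read_state(); y=R.from_quat(s["eef_rot"]).as_matrix()[:,1]
    print(round(s["time"],2),(s["ee_pos"]*1e3).round(2),"yaw(tool y)",np.degrees(np.arctan2(y[1],y[0])).round(2),"F",s["ft_force"].round(2),"w",round(s["width"]*1e3,2),s["grip_force"])
if __name__=="__main__": show()
E
python3 st.py
```

```text
3.7 [ 527.16 -309.55  170.41] yaw(tool y) 7.48 F [-0.54  0.12  0.45] w 69.99 0.0
```

step_arm --pt "0.4 0 -1" --pt "0.37 0 -1" --pt "0 0 -1" --pt "0 0 -1" --pt "0 0 -1" --pt "0 0 0" --pt "0 0 0" --turn '[-0.25,0,0,0,0,0,0]'

```text
time: 4.4
ee_pos: [0.5486, -0.3058, 0.0479]
eef_rot: [0.669, 0.743, -0.0, -0.0]
ft_force: [-0.7, -0.1, 0.7]
width: 0.0698
grip_force: 0.0
```

```bash
python3 - <<'E'
from st import *
show()
s=camera("scene");t=camera("top")
A=lambda c,x,y,w,h,k:cv2.resize(c["image"][y:y+h,x:x+w,::-1],None,fx=k,fy=k,interpolation=cv2.INTER_CUBIC)
cv2.imwrite("pics/g1.png",cv2.convertScaleAbs(np.hstack([A(s,190,190,65,65,6),A(t,405,150,65,65,6)]),alpha=1.5))
E
```

```text
4.4 [ 548.61 -305.78   47.9 ] yaw(tool y) 6.04 F [-0.67 -0.1   0.74] w 69.77 0.0
```

View pics/g1.png

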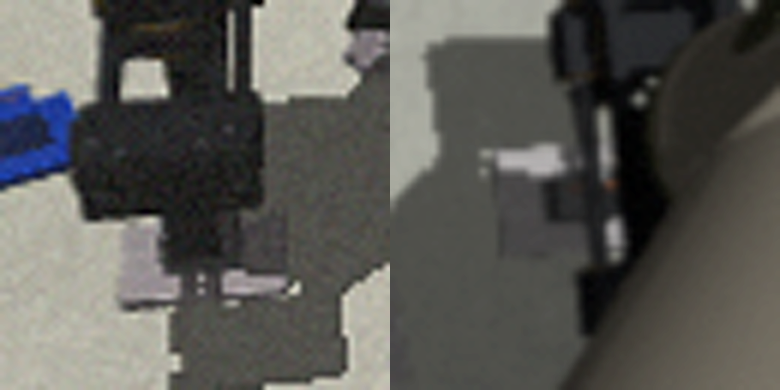

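The fingers straddle the block, about centred on the plate (front plate edge at crop 120–295, finger at about 195). I'll descend and grip.

step_arm --pt "0 0 -0.5" --pt "0 0 -0.5" --pt "0 0 -0.4" --pt "0 0 -0.14" --pt "0 0 0" --pt "0 0 0" --turn '[0,0,0,0,0,0]'

```text
time: 5.1
ee_pos: [0.5486, -0.3065, 0.0092]
eef_rot: [0.669, 0.743, 0.0, 0.0]
ft_force: [0.5, 0.2, 0.7]
width: 0.0693
grip_force: 0.0
```

```bash
python3 st.py
```

```text
5.1 [ 548.64 -306.49    9.23] yaw(tool y) 6.01 F [0.5  0.17 0.71] w 69.3 0.0
```

step_arm --pt "0 0 0" --pt "0 0 0" --pt "0 0 0" --pt "0 0 0" --pt "0 0 0" --pt "0 0 0" --pt "0 0 0" --pt "0 0 0" --turn '[0,0,0,0,0,0,0,0]' --grip 1 --newtons 25

```text
time: 5.9
ee_pos: [0.5485, -0.3062, 0.0091]
eef_rot: [0.669, 0.743, 0.0, -0.0]
ft_force: [-1.3, 0.7, 1.0]
width: 0.0217
grip_force: 25.0
```

```bash
python3 st.py
```

```text
5.9 [ 548.51 -306.25    9.06] yaw(tool y) 6.02 F [-1.3   0.65  1.  ] w 21.69 24.972947537899017
```

step_arm --pt "0 0 0.4" --pt "0 0 1" --pt "0 0 1" --pt "0 0 1" --pt "0 0 1" --pt "0.1 0.8 0" --pt "0.1 1 0" --pt "0.1 1 0" --pt "0.1 1 0" --pt "0.1 1 0" --pt "0.1 1 0" --pt "0.12 1 0" --turn '[0,0,0,0,0,-0.22,-0.2,-0.2,-0.2,-0.2,-0.2,0]'

```text
time: 7.1
ee_pos: [0.5665, -0.1354, 0.1198]
eef_rot: [0.722, 0.692, 0.0, 0.0]
ft_force: [-0.2, -0.3, -0.9]
width: 0.0215
grip_force: 25.0
```

step_arm --pt "0 1 0" --pt "0 1 0" --pt "0 1 0" --pt "0 1 0" --pt "0 1 0" --pt "0 1 0" --pt "0 1 0" --pt "0 1 0" --pt "0 0.8 0" --pt "0 0.2 0" --pt "0 0 0" --pt "0 0 0" --turn '[0,0,0,0,0,0,0,0,0,0,0,0]'

```text
time: 8.3
ee_pos: [0.5667, 0.0871, 0.1194]
eef_rot: [0.722, 0.692, -0.0, 0.0]
ft_force: [0.0, 0.3, -1.9]
width: 0.022
grip_force: 25.0
```

```bash
python3 st.py
```

```text
8.3 [566.66  87.12 119.36] yaw(tool y) -2.46 F [ 0.04  0.29 -1.94] w 22.0 24.972386062145233
```

step_arm --pt "0 0.6 0" --pt "0 0.48 0" --pt "0 0 -0.6" --pt "0 0 -0.6" --pt "0 0 -0.4" --pt "0 0 -0.18" --pt "0 0 0" --pt "0 0 0" --turn '[0,0,0,0,0,0,0,0]'

```text
time: 9.1
ee_pos: [0.5667, 0.1154, 0.0747]
eef_rot: [0.722, 0.692, 0.0, 0.0]
ft_force: [0.4, 0.2, -0.7]
width: 0.0216
grip_force: 25.0
```

```bash
python3 - <<'E'
from st import *
show()
s=camera("scene");t=camera("top")
A=lambda c,x,y,w,h,k:cv2.resize(c["image"][y:y+h,x:x+w,::-1],None,fx=k,fy=k,interpolation=cv2.INTER_CUBIC)
cv2.imwrite("pics/g2.png",cv2.convertScaleAbs(np.hstack([A(s,335,185,80,80,5),A(t,250,130,80,80,5)]),alpha=1.6))
E
```

```text
9.1 [566.75 115.41  74.74] yaw(tool y) -2.4 F [ 0.35  0.19 -0.67] w 21.62 24.972558617591858
```

View pics/g2.png

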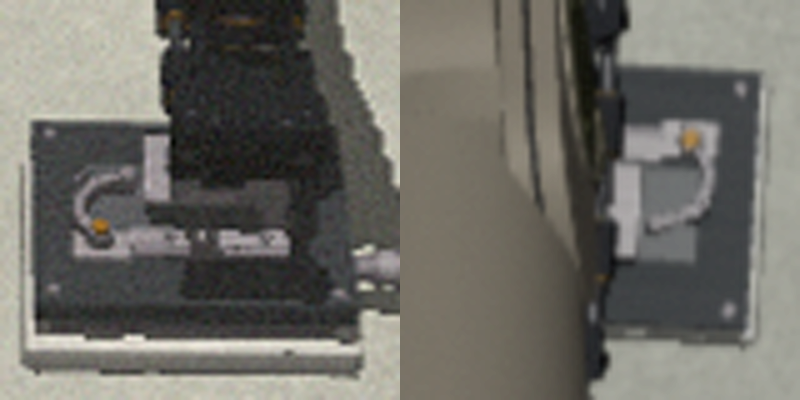

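The slide hangs level and square above the plate. Its end (top-crop u≈640) is just short of the nose at (648,222). Now I'll lower it to nose height and draw the arm back.

step_arm --pt "0 0 -0.2" --pt "0 0 -0.2" --pt "0 0 0" --pt "0 -0.1 0" --pt "-0.01 -0.1 0" --pt "0 -0.1 0" --pt "-0.01 -0.1 0" --pt "0 0 0" --pt "0 0 0" --turn '[0,0,0,0,0,0,0,0,0]'

```text
time: 10.1
ee_pos: [0.5655, 0.1066, 0.0645]
eef_rot: [0.721, 0.692, 0.0, -0.001]
ft_force: [-1.7, 4.8, -1.6]
width: 0.0221
grip_force: 25.0
```

```bash
python3 st.py
```

```text
10.1 [565.49 106.57  64.51] yaw(tool y) -2.34 F [-1.71  4.78 -1.63] w 22.13 24.981842637062073
```

step_arm --pt "0 -0.1 0" --pt "-0.01 -0.1 0" --pt "0 -0.1 0" --pt "-0.01 -0.1 0" --pt "0 0 0" --pt "0 0 0" --pt "0 0 0" --turn '[0,0,0,0,0,0,0]'

```text
time: 10.8
ee_pos: [0.5646, 0.0973, 0.0644]
eef_rot: [0.721, 0.693, 0.0, -0.001]
ft_force: [-3.2, 5.9, -1.2]
width: 0.0221
grip_force: 25.0
```

```bash
python3 - <<'E'
from st import *
show()
s=camera("scene");t=camera("top")
A=lambda c,x,y,w,h,k:cv2.resize(c["image"][y:y+h,x:x+w,::-1],None,fx=k,fy=k,interpolation=cv2.INTER_CUBIC)
cv2.imwrite("pics/g3.png",cv2.convertScaleAbs(np.hstack([A(s,335,205,60,60,6),A(t,275,135,60,60,6)]),alpha=1.6))
E
```

```text
10.8 [564.64  97.27  64.4 ] yaw(tool y) -2.32 F [-3.22  5.9  -1.16] w 22.09 24.99526709318161
```

View pics/g3.png

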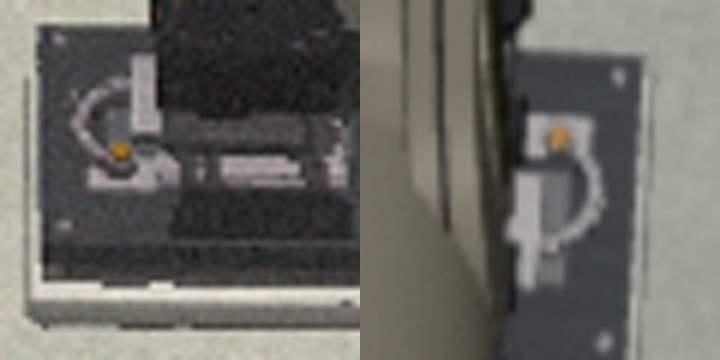

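The nose has been drawn back and sits on the slide's end (top crop: end at u≈541, arm curling to 545,240). I'll check the end's position along stage y before lowering.

```bash
python3 - <<'E'
from meas import *
c=camera("top");np.set_printoptions(linewidth=200,suppress=True)
S=np.array([.576,.0997]);a=np.radians(-2.4);X=np.array([np.cos(a),np.sin(a)]);Y=np.array([-X[1],X[0]])
ys=np.arange(-50,-25,1)
p=np.mean([sample(c,[np.r_[S+X*x/1e3+Y*y/1e3,.0615] for y in ys]) for x in range(-6,10,2)],0)
print(np.c_[ys,p.round()].astype(int).tolist())
xs=np.arange(-45,30)
p=np.mean([sample(c,[np.r_[S+X*x/1e3+Y*y/1e3,.0615] for x in xs]) for y in (-38,-36,-34)],0)
print(np.c_[xs,p.round()].astype(int).tolist())
E
```

```text
[[-50, 70], [-49, 69], [-48, 69], [-47, 69], [-46, 69], [-45, 70], [-44, 74], [-43, 86], [-42, 98], [-41, 103], [-40, 104], [-39, 105], [-38, 105], [-37, 105], [-36, 104], [-35, 102], [-34, 100], [-33, 88], [-32, 71], [-31, 55], [-30, 45], [-29, 37], [-28, 31], [-27, 31], [-26, 31]]
[[-45, 30], [-44, 31], [-43, 32], [-42, 34], [-41, 37], [-40, 41], [-39, 48], [-38, 54], [-37, 60], [-36, 66], [-35, 71], [-34, 73], [-33, 74], [-32, 76], [-31, 76], [-30, 77], [-29, 77], [-28, 77], [-27, 76], [-26, 74], [-25, 73], [-24, 72], [-23, 73], [-22, 74], [-21, 78], [-20, 82], [-19, 86], [-18, 93], [-17, 98], [-16, 103], [-15, 104], [-14, 105], [-13, 105], [-12, 104], [-11, 104], [-10, 104], [-9, 103], [-8, 103], [-7, 104], [-6, 104], [-5, 104], [-4, 104], [-3, 103], [-2, 103], [-1, 103], [0, 103], [1, 103], [2, 103], [3, 103], [4, 103], [5, 103], [6, 103], [7, 104], [8, 103], [9, 100], [10, 97], [11, 90], [12, 77], [13, 63], [14, 52], [15, 43], [16, 34], [17, 36], [18, 39], [19, 44], [20, 54], [21, 64], [22, 69], [23, 71], [24, 73], [25, 73], [26, 72], [27, 72], [28, 71], [29, 69]]
```

step_arm --pt "0 0 -0.05" --pt "0 0 -0.05" --pt "0 0 -0.05" --pt "0 0 -0.02" --pt "0 0 0" --pt "0 0 0" --turn '[0,0,0,0,0,0]'

```text
time: 11.55
ee_pos: [0.5658, 0.0972, 0.0608]
eef_rot: [0.721, 0.693, 0.001, -0.0]
ft_force: [-0.9, 5.5, -0.4]
width: 0.0222
grip_force: 25.0
```

step_arm --pt "0 0 -0.02" --pt "0 0 -0.01" --pt "0 0 0" --pt "0 0 0" --turn '[0,0,0,0]'

```text
time: 11.95
ee_pos: [0.5659, 0.0973, 0.0601]
eef_rot: [0.721, 0.693, 0.001, -0.0]
ft_force: [-0.8, 5.4, 2.6]
width: 0.0216
grip_force: 25.0
```

step_arm --pt "0 0 -0.02" --pt "0 0 0" --pt "0 0 0" --turn '[0,0,0]'

```text
time: 12.25
ee_pos: [0.566, 0.0972, 0.0597]
eef_rot: [0.721, 0.693, 0.001, -0.0]
ft_force: [-0.7, 6.5, 0.5]
width: 0.0217
grip_force: 25.0
```

step_arm --pt "0 0 -0.02" --pt "0 0 0" --pt "0 0 0" --turn '[0,0,0]'

```text
time: 12.55
ee_pos: [0.566, 0.0972, 0.0592]
eef_rot: [0.721, 0.693, 0.001, -0.0]
ft_force: [0.0, 5.7, 0.0]
width: 0.022
grip_force: 25.0
```

step_arm --pt "0 0 -0.02" --pt "0 0 0" --pt "0 0 0" --turn '[0,0,0]'

```text
time: 12.85
ee_pos: [0.5661, 0.0972, 0.059]
eef_rot: [0.721, 0.693, 0.001, -0.0]
ft_force: [-1.5, 6.6, 4.5]
width: 0.0216
grip_force: 25.0
```

step_arm --pt "0.03 0 0" --pt "0.03 0 0" --pt "0.04 -0.005 0" --pt "0 0 0" --pt "0 0 0" --turn '[0,0,0,0,0]'

```text
time: 13.35
ee_pos: [0.5667, 0.0973, 0.059]
eef_rot: [0.721, 0.693, -0.0, -0.002]
ft_force: [-12.4, 4.9, 14.5]
width: 0.022
grip_force: 25.0
```

step_arm --pt "0.02 0 0" --pt "0.02 0 0" --pt "0 0 0" --pt "0 0 0" --turn '[0,0,0,0]'

```text
time: 13.75
ee_pos: [0.5673, 0.0973, 0.059]
eef_rot: [0.721, 0.693, -0.0, -0.002]
ft_force: [-14.6, 5.0, 17.0]
width: 0.0219
grip_force: 25.0
```

step_arm --pt "0 0 0.02" --pt "0 0 0.02" --pt "0 0 0" --pt "0 0 0" --turn '[0,0,0,0]'

```text
time: 14.15
ee_pos: [0.5682, 0.0973, 0.0592]
eef_rot: [0.721, 0.693, 0.0, -0.001]
ft_force: [-5.0, 5.4, 1.0]
width: 0.0219
grip_force: 25.0
```

```bash
python3 - <<'E'
from meas import *
from st import show
show()
c=camera("top");np.set_printoptions(linewidth=200,suppress=True)
S=np.array([.576,.0997]);a=np.radians(-2.4);X=np.array([np.cos(a),np.sin(a)]);Y=np.array([-X[1],X[0]])
xs=np.arange(5,40)
p=[np.mean([sample(c,[np.r_[S+X*x/1e3+Y*y/1e3,.056] for x in xs]) for y in r],0) for r in((-40,-39),(-37,-36),(-34,-33),(-31,-30))]
print(np.c_[xs,np.array(p).T.round()].astype(int).tolist())
c2=camera("scene")
p=[np.mean([sample(c2,[np.r_[S+X*x/1e3+Y*y/1e3,.056] for x in xs]) for y in r],0) for r in((-40,-39),(-37,-36),(-30,-25),(-20,-15),(20,25))]
print(np.c_[xs,np.array(p).T.round()].astype(int).tolist())
cv2.imwrite("pics/g4.png",cv2.convertScaleAbs(cv2.resize(c2["image"][205:260,335:410,::-1],None,fx=8,fy=8,interpolation=cv2.INTER_CUBIC),alpha=2))
E
```

```text
14.15 [568.18  97.31  59.15] yaw(tool y) -2.31 F [-5.03  5.42  1.  ] w 21.88 25.01008629798889
[[5, 104, 104, 103, 88], [6, 103, 104, 102, 85], [7, 103, 104, 102, 75], [8, 104, 105, 101, 66], [9, 104, 105, 101, 61], [10, 103, 105, 100, 59], [11, 102, 105, 100, 58], [12, 99, 102, 97, 57], [13, 93, 98, 93, 56], [14, 87, 94, 89, 52], [15, 76, 79, 73, 44], [16, 62, 62, 56, 35], [17, 47, 47, 42, 28], [18, 52, 48, 36, 24], [19, 57, 48, 29, 19], [20, 64, 53, 29, 18], [21, 78, 66, 34, 18], [22, 92, 79, 40, 18], [23, 99, 83, 41, 19], [24, 100, 85, 42, 19], [25, 102, 87, 42, 19], [26, 101, 86, 41, 19], [27, 100, 86, 38, 19], [28, 99, 87, 37, 20], [29, 99, 88, 38, 20], [30, 100, 87, 38, 21], [31, 100, 89, 38, 21], [32, 101, 90, 39, 22], [33, 102, 91, 40, 22], [34, 103, 91, 39, 23], [35, 104, 92, 40, 23], [36, 105, 92, 40, 23], [37, 101, 88, 36, 23], [38, 96, 85, 34, 23], [39, 88, 77, 31, 23]]
[[5, 101, 97, 39, 31, 35], [6, 102, 97, 52, 38, 41], [7, 102, 97, 63, 43, 41], [8, 103, 97, 63, 44, 42], [9, 102, 97, 63, 45, 43], [10, 102, 97, 62, 46, 43], [11, 101, 96, 61, 46, 43], [12, 101, 97, 61, 45, 43], [13, 102, 97, 62, 44, 43], [14, 102, 97, 61, 43, 44], [15, 102, 96, 61, 43, 46], [16, 93, 88, 59, 45, 47], [17, 84, 81, 59, 46, 49], [18, 74, 73, 57, 47, 48], [19, 66, 65, 56, 47, 46], [20, 59, 58, 55, 46, 44], [21, 54, 49, 55, 46, 43], [22, 46, 42, 54, 46, 42], [23, 47, 44, 57, 45, 41], [24, 56, 54, 61, 44, 40], [25, 63, 65, 64, 44, 40], [26, 71, 75, 68, 43, 45], [27, 76, 80, 72, 44, 49], [28, 81, 85, 76, 44, 52], [29, 85, 90, 80, 45, 59], [30, 90, 94, 82, 45, 71], [31, 90, 95, 80, 44, 83], [32, 89, 95, 78, 44, 94], [33, 89, 96, 76, 43, 91], [34, 89, 96, 75, 43, 83], [35, 91, 96, 75, 42, 75], [36, 92, 95, 75, 40, 67], [37, 94, 95, 75, 39, 70], [38, 95, 96, 73, 38, 73], [39, 97, 97, 72, 37, 76]]
```

View pics/g4.png

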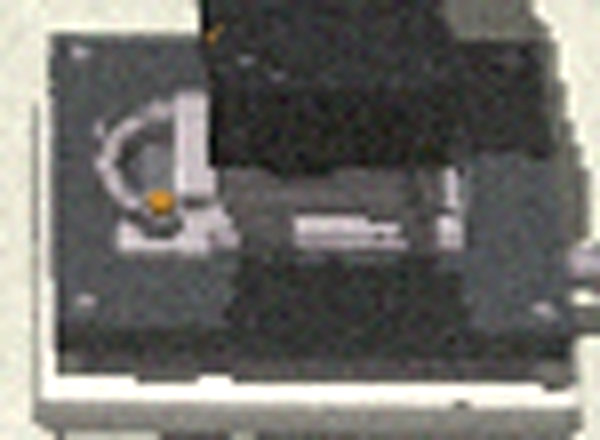

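A gap to the fence is still visible (slide edge at x≈15.5, fence at about 19), so the earlier resistance was friction from pressing down. I'll carry on lightly in +x.

step_arm --pt "0.02 0 0" --pt "0.02 0 0" --pt "0.02 0 0" --pt "0 0 0" --pt "0 0 0" --turn '[0,0,0,0,0]'

```text
time: 14.75
ee_pos: [0.5695, 0.0973, 0.0591]
eef_rot: [0.721, 0.693, 0.0, -0.001]
ft_force: [-5.5, 7.3, 2.7]
width: 0.022
grip_force: 25.0
```

step_arm --pt "0.02 -0.002 0" --pt "0.02 0 0" --pt "0 0 0" --pt "0 0 0" --turn '[0,0,0,0]'

```text
time: 15.15
ee_pos: [0.5704, 0.0973, 0.0591]
eef_rot: [0.721, 0.693, 0.0, -0.002]
ft_force: [-6.1, 6.7, 2.2]
width: 0.0219
grip_force: 25.0
```

step_arm --pt "0.02 0 0" --pt "0 0 0" --pt "0 0 0" --turn '[0,0,0]'

```text
time: 15.45
ee_pos: [0.5705, 0.0973, 0.0591]
eef_rot: [0.721, 0.693, -0.0, -0.002]
ft_force: [-7.5, 6.4, 4.6]
width: 0.022
grip_force: 25.0
```

step_arm --pt "0.02 -0.002 0" --pt "0 0 0" --pt "0 0 0" --turn '[0,0,0]'

```text
time: 15.75
ee_pos: [0.5705, 0.0973, 0.0591]
eef_rot: [0.721, 0.693, -0.001, -0.002]
ft_force: [-11.3, 6.2, 7.1]
width: 0.0218
grip_force: 25.0
```

step_arm --pt "0.02 0 0" --pt "0 0 0" --pt "0 0 0" --turn '[0,0,0]'

```text
time: 16.05
ee_pos: [0.5706, 0.0973, 0.0591]
eef_rot: [0.721, 0.693, -0.001, -0.003]
ft_force: [-13.7, 5.8, 10.5]
width: 0.0219
grip_force: 25.0
```

The slide stopped at x=570.5 and Fx built up, so it is on the fence, where vision put it. I'll ease the pressure off, then move slowly to +y.

step_arm --pt "-0.03 0 0.01" --pt "0 0 0.01" --pt "0 0 0" --pt "0 0 0" --turn '[0,0,0,0]'

```text
time: 16.45
ee_pos: [0.5706, 0.0972, 0.0592]
eef_rot: [0.721, 0.693, -0.001, -0.002]
ft_force: [-6.9, 5.6, 1.9]
width: 0.0221
grip_force: 25.0
```

step_arm --pt "0 0.03 0" --pt "0.002 0.03 0" --pt "0.002 0.03 0" --pt "0.002 0.03 0" --pt "0 0 0" --pt "0 0 0" --turn '[0,0,0,0,0,0]'

```text
time: 17.05
ee_pos: [0.5706, 0.0979, 0.0591]
eef_rot: [0.722, 0.692, -0.002, -0.001]
ft_force: [-9.2, -0.7, 3.6]
width: 0.0218
grip_force: 25.0
```

step_arm --pt "-0.03 0.02 0.01" --pt "0 0.02 0" --pt "0 0.02 0" --pt "0 0 0" --pt "0 0 0" --turn '[0,0,0,0,0]'

```text
time: 17.55
ee_pos: [0.5708, 0.0999, 0.0594]
eef_rot: [0.722, 0.692, -0.001, -0.001]
ft_force: [-5.5, 1.7, -1.4]
width: 0.0218
grip_force: 25.0
```

```bash
python3 st.py
```

```text
17.55 [570.78  99.89  59.39] yaw(tool y) -2.36 F [-5.53  1.65 -1.35] w 21.8 24.9732568860054
```

step_arm --pt "0 0.02 0" --pt "0 0.02 0" --pt "0 0 0" --pt "0 0 0" --turn '[0,0,0,0]'

```text
time: 17.95
ee_pos: [0.5708, 0.1005, 0.0593]
eef_rot: [0.722, 0.692, -0.001, -0.0]
ft_force: [-5.1, 0.9, -1.5]
width: 0.0217
grip_force: 25.0
```

step_arm --pt "0 0.02 0" --pt "0.002 0.02 0" --pt "0 0 0" --pt "0 0 0" --turn '[0,0,0,0]'

```text
time: 18.35
ee_pos: [0.5708, 0.1012, 0.0593]
eef_rot: [0.722, 0.692, -0.001, -0.0]
ft_force: [-5.6, 0.2, -2.2]
width: 0.0221
grip_force: 25.0
```

step_arm --pt "0 0.02 0" --pt "0 0.02 0" --pt "0 0 0" --pt "0 0 0" --turn '[0,0,0,0]'

```text
time: 18.75
ee_pos: [0.5708, 0.102, 0.0594]
eef_rot: [0.722, 0.692, -0.001, -0.0]
ft_force: [-5.3, -0.8, -1.4]
width: 0.0219
grip_force: 25.0
```

step_arm --pt "0 0.02 0" --pt "0.002 0.02 0" --pt "0 0 0" --pt "0 0 0" --turn '[0,0,0,0]'

```text
time: 19.15
ee_pos: [0.5709, 0.1029, 0.0594]
eef_rot: [0.722, 0.692, -0.001, -0.0]
ft_force: [-6.2, -1.6, -1.3]
width: 0.022
grip_force: 25.0
```

```bash
python3 - <<'E'
from meas import *
from st import show
show()
c=camera("top")
S=np.array([.576,.0997]);a=np.radians(-2.4);X=np.array([np.cos(a),np.sin(a)]);Y=np.array([-X[1],X[0]])
ys=np.arange(-46,-30,1)
p=np.mean([sample(c,[np.r_[S+X*x/1e3+Y*y/1e3,.056] for y in ys]) for x in range(-6,10,2)],0)
print(np.c_[ys,p.round()].astype(int).tolist())
E
```

```text
19.15 [570.88 102.87  59.41] yaw(tool y) -2.39 F [-6.15 -1.58 -1.34] w 22.05 24.976536333560944
[[-46, 71], [-45, 70], [-44, 70], [-43, 70], [-42, 69], [-41, 69], [-40, 69], [-39, 68], [-38, 77], [-37, 89], [-36, 100], [-35, 103], [-34, 104], [-33, 105], [-32, 104], [-31, 104]]
```

step_arm --pt "0 0.02 0" --pt "0 0.02 0" --pt "0 0 0" --pt "0 0 0" --turn '[0,0,0,0]'

```text
time: 19.6
ee_pos: [0.5709, 0.1033, 0.0594]
eef_rot: [0.722, 0.692, -0.001, -0.0]
ft_force: [-5.6, -2.3, 0.1]
width: 0.0218
grip_force: 25.0
```

step_arm --pt "0 0.02 0" --pt "0 0.02 0" --pt "0 0 0" --pt "0 0 0" --turn '[0,0,0,0]'

```text
time: 20.0
ee_pos: [0.5709, 0.1033, 0.0594]
eef_rot: [0.722, 0.692, -0.002, 0.0]
ft_force: [-5.7, -5.6, -0.1]
width: 0.0219
grip_force: 25.0
```

The slide has stopped at y=103.3 with Fy building up, so it's against the end stop. I'll relax the loads, then release.

step_arm --pt "-0.03 -0.02 -0.01" --pt "-0.02 -0.01 -0.01" --pt "0 0 0" --pt "0 0 0" --turn '[0,0,0,0]'

```text
time: 20.4
ee_pos: [0.5708, 0.1034, 0.0594]
eef_rot: [0.722, 0.692, -0.0, 0.001]
ft_force: [-1.8, -5.5, -0.0]
width: 0.0217
grip_force: 25.0
```

```bash
python3 st.py
```

```text
20.4 [570.85 103.36  59.43] yaw(tool y) -2.44 F [-1.82 -5.55 -0.03] w 21.7 24.979541301727295
```

step_arm --pt "0 0 0" --pt "0 0 0" --pt "0 0 0" --pt "0 0 0" --turn '[0,0,0,0]' --grip 0.6 --newtons 5

```text
time: 20.8
ee_pos: [0.5708, 0.1056, 0.0595]
eef_rot: [0.721, 0.692, 0.0, 0.0]
ft_force: [0.2, 0.2, -0.2]
width: 0.0342
grip_force: 0.0
```

```bash
python3 st.py
```

```text
20.8 [570.83 105.61  59.52] yaw(tool y) -2.35 F [ 0.25  0.2  -0.22] w 34.16 0.0
```

Released with no force. I'll lift straight up and swing aside so I can look.

step_arm --pt "0 0 0.2" --pt "0 0 0.4" --pt "0 0 1" --pt "0 0 1" --pt "0 0 1" --pt "0 0 1" --pt "0 0 1" --pt "0 -1 0" --pt "0 -1 0" --pt "0 -1 0" --pt "0 -1 0" --pt "0 -1 0" --turn '[0,0,0,0,0,0,0,0,0,0,0,0]'

```text
time: 22.0
ee_pos: [0.5706, -0.0208, 0.2004]
eef_rot: [0.722, 0.692, 0.001, 0.0]
ft_force: [-0.5, -1.3, 0.4]
width: 0.0347
grip_force: 0.0
```

step_arm --pt "0 -1 0" --pt "0 -1 0" --pt "0 -1 0" --pt "0 -1 0" --pt "0 -1 0" --pt "0 0 0" --pt "0 0 0" --turn '[0,0,0,0,0,0,0]'

```text
time: 22.7
ee_pos: [0.5706, -0.1451, 0.2]
eef_rot: [0.722, 0.692, 0.0, 0.0]
ft_force: [0.2, 1.7, 0.3]
width: 0.035
grip_force: 0.0
```

```bash
python3 - <<'E'
from meas import *
from st import show
show()
c=camera("top");s=camera("scene")
S=np.array([.576,.0997]);a=np.radians(-2.4);X=np.array([np.cos(a),np.sin(a)]);Y=np.array([-X[1],X[0]])
A=lambda c,x,y,w,h,k:cv2.resize(c["image"][y:y+h,x:x+w,::-1],None,fx=k,fy=k,interpolation=cv2.INTER_CUBIC)
cv2.imwrite("pics/g5.png",cv2.convertScaleAbs(np.hstack([A(s,335,200,80,65,5),A(c,250,137,80,65,5)]),alpha=1.7))
b=(250,135,330,202);P=zworld(c,b);z=P[:,:,2]
H=np.zeros((400,640),np.uint8);H[b[1]:b[3],b[0]:b[2]]=(z>.074)&(z<.2);H=cv2.morphologyEx(H,cv2.MORPH_OPEN,np.ones((3,3)))
r=blob(c,H,.08,b);d=r[:2]/1e3-S;print("block",r,"stage xy",(1e3*np.array([d@X,d@Y])).round(1),"top z",np.median(z[(z>.074)&(z<.2)]))
E
```

```text
22.7 [ 570.57 -145.1   200.02] yaw(tool y) -2.44 F [0.19 1.7  0.35] w 35.04 0.0
block [568.8  99.9  34.1  21.   90.8  40. ] stage xy [-7.2 -0.1] top z 0.08100288064829542
```

View pics/g5.png

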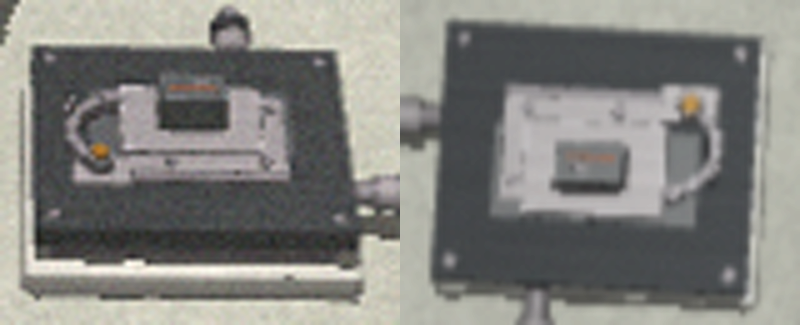

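The slide lies flush in the L: the top crop shows its end on the stop at u≈525, the fence along v≈118 and the nose on its other end at about (668,195). I'll do one quick check of its alignment.

```bash
python3 - <<'E'
from meas import *
c=camera("top")
S=np.array([.576,.0997]);a=np.radians(-2.4);X=np.array([np.cos(a),np.sin(a)]);Y=np.array([-X[1],X[0]])
W=lambda x,y:np.r_[S+X*x/1e3+Y*y/1e3,.056]
def edge(o,pr,lev):
    i=np.where((pr[:-1]-lev)*(pr[1:]-lev)<=0)[0][0]; return o[i]+(lev-pr[i])/(pr[i+1]-pr[i])*(o[1]-o[0])
xs=np.arange(-42,-25,.5);ys=np.arange(-50,-34,.5)
q=np.arange(-34,24,2); e=[edge(xs,sample(c,[W(x,y) for x in xs]),85) for y in q];print("front edge x",np.round(e,1),"slope",np.polyfit(q,e,1))
q=np.arange(0,16,2); e=[edge(ys,sample(c,[W(x,y) for y in ys]),85) for x in q];print("end y",np.round(e,1))
E
```

```text
front edge x [-31.  -31.1 -31.  -30.9 -30.9 -31.  -31.1 -31.2 -31.4 -31.6 -31.7 -31.8
 -31.9 -32.  -32.1 -32.3 -32.  -31.5 -31.7 -31.7 -31.8 -31.7 -31.3 -30.9
 -30.8 -30.8 -30.6 -30.7 -30.8] slope [ 1.57169131e-03 -3.13482275e+01]
end y [-37.7 -37.6 -37.4 -37.2 -37.  -37.  -37.  -37. ]
```

In line (slope 0.002) and seated, so I'm handing it in.

```bash
python3 -c "from bench import *; print(close_job())"
```

```text
the job is handed in; nothing more can be done
None
```

The rectangular-block slide is in the holder, flush on the fence and end stop with the spring arm's nose on its other end; it has been released and the job handed in at about 23 s, though the hand-in did not report the judge's verdict.

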